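Hang the staining rack in the groove of the drain rail

TASK

Push the drip tray straight back under the drain rail until it is home against the stand's stretcher. Lift the slide rack out of its dish, hook it over the free left end of the rail, and slide it along under the clear shelf until its hook drops into the groove turned in the rail, so that it hangs still over the tray. Keep the rack upright all the way so no slide falls out, and leave the tube rack, the glass jar and the bottle on the shelf where they stand.

Things in the scene. Friction and masses are not known exactly. Their poses are not given: they have to be found in the camera images.
- stand: Fixed drain stand, bright metal: clear shelf, round rail, low stretcher. Origin on the work surface straight below the rail's axis; x to its back (away from the robot), y along the rail to its free left end, z up. mm in this frame are used below. Stretcher: 20 high, front face x=56, y=-155 to 85. Uprights x=100 to 120 at y=70 and -140; arms at these y hold the rail from below and behind.
- rail_mid (a point): Point on the rail's axis (stand x=0, y=0, z=250; rail along y). 16 dia bar, set anywhere lengthwise in its clamps: left end at y=200 to 280. Its groove (20 long, 7 dia, square shoulders) is not tracked: middle somewhere in y=-90 to -10, found by feel: the hook drops about 5 mm in and the shoulders stop it, 3 mm play each side. The hook slides freely past the arms.
- rail_load (a point): Point on the rail's axis at stand x=0, y=150, z=250: middle of the open part left of the shelf, y=110 to 180, always clear of the end cap. The hook can be put over the rail only here: under the shelf there is no height to lift it on or off.
- shelf_edge (a point): Middle of the clear shelf's lower front edge (stand x=-38, y=-80, z=272). Shelf: x=-38 to 120, y=-240 to 80, 10 thick. It leaves no room for an upright gripper over the rack's grip when the rack is under it; one leaning back to the robot 30 to 45 degrees passes in front of the edge.
- rack: Loose steel slide rack, 0.18 to 0.37 kg, standing in the dish. Origin: centre of its underside; z up. Basket 80 (x) by 90 (y) by 30 high; wire bail to z=112; strap hanger 14 wide in y, top z=204. Hook: inverted V, legs at x=-14.5 and +14.5; the free tip is the +x leg, ending at z=180; the other leg runs to the grip. It hangs upright. Its +x starts within 0.5 rad of the stand's +x.
- rack_grip (a point): Centre of the rack's grey plastic grip: block 22 (x) by 14 (y) by 46 high, at x=-28, y=0, z=145 of the rack; taken across its 14 mm width (y), free on both sides. A gripper loosened around it can guide the hanging rack along the rail (under 1 N of drag); its own weight then drops it into the groove.
- rack_hook (a point): Inside apex of the rack's hook (x=0, y=0, z=200 of the rack). Hanging on the full rail it is at z=259 in the stand's frame, in the groove at z=254. The tip clears the rail's top with the apex at z=280 or more.
- tray: Loose grey drip tray, 110 (x) by 220 (y), walls 22 high, 4 thick, 0.45 kg. Origin: centre of its underside. It starts 60 to 112 mm in front of its home, within 20 mm of home sideways and 0.15 rad of square to the stand.
- tray_home (a point): Where the tray's centre comes when its back wall lies flat against the stretcher (stand x=1, y=-50, z=0). 30 mm sideways does not matter.
- dish: Loose white rinse dish round the rack's foot, 108 (x) by 118 (y) by 42 high, walls and floor 5 thick, 0.7 kg, left of the tray, in front of the rail's free end. Origin: centre of its underside.
- tube_rack: Green tube rack with three capped tubes, 110 by 60 by 104 high, right of the tray. Origin: centre of its underside. Leave it standing.
- jar: Glass jar, 52 dia, 85 high, behind the free end of the rail. Origin: centre of its underside. Leave it standing.
- flask: Small white bottle, 48 dia, 85 high, on the right of the clear shelf. Origin: centre of its underside. Leave it standing.
Things that resemble listed ones, but are neither listed nor needed, are in the scene too. Several things have the shape of the tray; the one meant has the colours described above.

How it is judged:
By the outcome, as a careful person would: the job done as asked, in the order asked, and still so for the second after the job is handed in, with the robot touching nothing.
It also fails if it takes over 70 s, if anything falls off the work surface, if the arm or the gripper's body presses on something with over 40 N, if the wrist force passes 120 N, or if a joint passes its speed limit or range.

ROBOT

A 6-joint arm with a two-finger parallel gripper is mounted at the origin on the work surface. World frame = base frame: x ahead of the robot, y to its left, z up, the work surface at z = 0. Lengths are in m, angles in degrees, forces in N, time in s.
With the tool pointing down it reaches from about 0.3 to 0.75 m from the base axis. Payload 8.5 kg.
Tool frame: the origin (TCP) lies midway between the tips of the shut fingers; the grasp point (between the pads) lies 19 mm behind it; z points along the fingers, y is the line along which they close (so a half turn about z gives the same grasp; the last joint's range is limited). The gripper opens to 88 mm and grips with 3 to 60 N. Pads are 18 mm wide; open, the fingers measure 123 mm over their backs; the gripper's body (75 mm by 187 mm) begins 45 mm behind the grasp point.
Start: joints at [-89.169, 21.807, 74.336, -0, 83.858, -12.336], TCP at [0.125, -0.536, 0.239] pointing down, gripper open.
Joint ranges: [-178.18, 178.18], [-50.72, 133.34], [12.68, 142.11], [-81.47, 261.47], [9.98, 163.14], [-165.26, 165.26]. Speed limits (degrees/s): [136.94, 136.94, 180, 180, 180, 180].

INTERFACE

Orientations are given as [roll, pitch, yaw] about the fixed x, y, z axes, in that order (R = Rz(yaw) Ry(pitch) Rx(roll)).
In Python, from cell import robot gives the robot as it stands.
- The arm moves only by the tool servo_tool, never from a script. Its argument "increments" is a list that holds one entry, the list of rows, each a list of 7 numbers: the shift along the tool's x, y, z normalised to -1 to 1, where 1 is 0.1 m, then the turn, a rotation vector about the tool's x, y, z normalised to -1 to 1, where 1 is 45 degrees, then the closure, from 0 (fully open) to 1 (shut). A call has 1 to 12 rows; each row shifts and turns the commanded pose from where the row before left it, along the tool's axes as they then stand; what a row does not reach is not made up. A row lasts 1/12 s, in which the tool goes at most 41.7 mm and 7.16 degrees, less where a joint would pass 70% of its speed; a pose out of reach is approached as far as the arm can. A call with a number of a shift or a turn outside -1 to 1 is refused whole. A call with a gripper value outside its range is refused whole. The fingers move at their own pace and stop on an object; "newtons" is the grip in N (left out, the last holds). Time passes only in rows, so rows that do not move let the fingers close. It gives the time, the measured TCP pose, the force, the opening and the grip force at its end, in the units of the state.
- robot.sense(): the state, without advancing time (a new reading comes with each control period).
- robot.capture(name): name is "scene" or "side" or "wrist"; returns a dict with "pixels" (420x560x3 uint8, red, green, blue), "vertical_fov" (degrees; the focal length in pixels is half the picture's height over the tangent of half this angle, whatever the lens; pixels are square), "cx", "cy" (the principal point, pixels), "D" ([k1, k2, p1, p2, k3] as OpenCV has them; the pictures are not rectified), "extrinsics" (4x4, takes a point from camera to world coordinates). Camera axes: x right, y up, looking along -z (the intrinsics and any distortion apply to the point x, -y, -z); pixel columns grow to the right and rows downward; lengths in m; the calibration is good to about 2 mm. A picture is of the moment at which its call begins. There is no depth.
- robot.hand_in(): hands the job in; it is judged then, once.
The state is a dict: "time_s": time; "qpos": joint angles; "qvel": joint speeds; "tau": joint torques, N m; "eef_pos": TCP position; "eef_rot": TCP orientation; "wrist_force": force on the tool from outside, world axes, zero at the start; "wrist_torque": the same for the moment, N m; "opening": opening from 0.0 (shut) to 1.0 (fully open); "grip_force": force on a finger pad.
Only numpy, scipy, OpenCV 4.12 (cv2) and the standard library are available. Lean on these libraries where they do the work, as an engineer would, in place of code of your own. Each camera call takes 0.05 s, during which the arm holds its last target. There are 200 camera calls.

## Working session

There is one attempt and no reset: what is moved stays moved. The work goes in short steps, Python scripts to look and compute and a tool call to move; the robot and the scene stay as the last step left them, time stands still between calls to the robot, and variables do not carry over. Pictures are saved under pics/ and viewed, at most 10 in all, crops included, and the job is handed in when it is done.

Besides the shell and the picture viewer there is one more tool, called after "Call:" by a JSON object that holds its "method" and its "body". servo_tool: Moves the arm, as the interface text tells. Its arguments: {"type":"object","properties":{"increments":{"type":"array"},"newtons":{"type":"number"}},"required":["increments"]}

```bash
mkdir -p pics; ls; cat > h.py <<'E'
import numpy as np, cv2
from cell import robot
from scipy.spatial.transform import Rotation as R
def cap(n):
    c=robot.capture(n); c['f']=210/np.tan(np.radians(c['vertical_fov']/2))
    c['K']=np.array([[c['f'],0,c['cx']],[0,c['f'],c['cy']],[0,0,1]]); c['D']=np.array(c['D'],float); c['T']=np.array(c['extrinsics']); return c
def save(c,fn): cv2.imwrite('pics/'+fn,cv2.cvtColor(c['pixels'],cv2.COLOR_RGB2BGR))
def ray(c,uv):
    p=cv2.undistortPoints(np.array([[uv]],float),c['K'],c['D'])[0,0]
    d=c['T'][:3,:3]@np.array([p[0],-p[1],-1]); return c['T'][:3,3],d/np.linalg.norm(d)
def onz(c,uv,z):
    o,d=ray(c,uv); return o+d*(z-o[2])/d[2]
def tri(c1,u1,c2,u2):
    o1,d1=ray(c1,u1);o2,d2=ray(c2,u2)
    s=np.linalg.lstsq(np.array([d1,-d2]).T,o2-o1,rcond=None)[0]
    a,b=o1+s[0]*d1,o2+s[1]*d2; return (a+b)/2,np.linalg.norm(a-b)
def proj(c,P):
    P=np.atleast_2d(P); q=(P-c['T'][:3,3])@c['T'][:3,:3]; q=q*[1,-1,-1]
    return cv2.projectPoints(q,np.zeros(3),np.zeros(3),c['K'],c['D'])[0][:,0]
E
cat > l.py <<'E'
from h import *
import pickle
cs={}
for n in ['scene','side','wrist']:
    c=cap(n); save(c,n+'0.png'); cs[n]=c; print(n,c['T'].round(3).tolist(),c['f'],c['D'])
pickle.dump(cs,open('c0.pkl','wb'))
s=robot.sense(); print(s)
a=cv2.imread('pics/scene0.png'); 
E
python3 l.py
```

```text
pics
scene [[-0.083, -0.638, 0.766, 1.376], [0.997, -0.046, 0.07, 0.095], [-0.01, 0.769, 0.64, 0.815], [0.0, 0.0, 0.0, 1.0]] 413.0901113456646 [-0.07142467  0.          0.          0.          0.        ]
side [[-0.895, 0.332, -0.296, 0.141], [-0.445, -0.649, 0.617, 0.961], [0.013, 0.685, 0.729, 1.323], [0.0, 0.0, 0.0, 1.0]] 530.342898792062 [-0.11184742  0.          0.          0.          0.        ]
wrist [[0.228, 0.924, 0.308, 0.206], [-0.974, 0.217, 0.071, -0.518], [-0.001, -0.316, 0.949, 0.384], [0.0, 0.0, 0.0, 1.0]] 346.26972505612207 [-0.0874131  0.         0.         0.         0.       ]
{'time_s': 0.15, 'qpos': array([-8.91701617e+01,  2.18308179e+01,  7.43695530e+01, -5.63908651e-04,
        8.38567084e+01, -1.23350586e+01]), 'qvel': array([-0.03948709, -0.09874642, -0.18057467,  0.06678088,  0.11145613,
        0.04588691]), 'tau': array([ 3.41735780e-03, -4.38083553e+01, -2.24614370e+01,  7.14301877e-02,
        3.43251682e-02, -8.16927650e-05]), 'eef_pos': array([ 0.12526406, -0.53534602,  0.2383226 ]), 'eef_rot': array([-1.79944119e+02, -1.16460658e-02,  1.31649518e+01]), 'wrist_force': array([ 0.4967836 , -0.45654479, -0.91275795]), 'wrist_torque': array([ 0.01428938, -0.00463287,  0.01620592]), 'grip_force': 0.0, 'opening': 0.9960229360905117}
```

View pics/scene0.png

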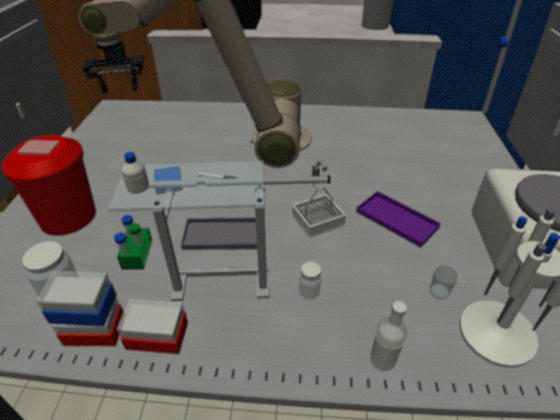

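View pics/side0.png

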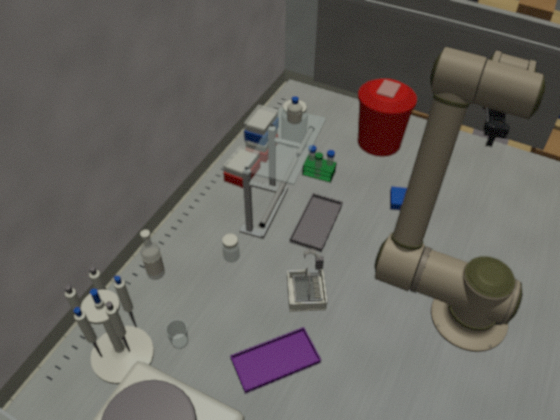

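Scene: the grey tray is at (222,233) under the rail; the purple one at (398,217) is a lookalike, and so is the blue thing in the side view (399,197). The rack stands in its dish at (318,212) and the jar at (311,280). The tube rack is at (135,245), the flask at (134,172), and the rail's free end at (328,179). Side: tray (317,222), rack (306,287), jar (230,246). Next I take close crops.

```bash
python3 - <<'E'
import cv2
a=cv2.imread('pics/scene0.png')[145:310,140:360]; cv2.imwrite('pics/a.png',cv2.resize(a,None,fx=3.6,fy=3.6,interpolation=cv2.INTER_CUBIC))
a=cv2.imread('pics/side0.png')[90:315,205:350]; cv2.imwrite('pics/b.png',cv2.resize(a,None,fx=2.6,fy=2.6,interpolation=cv2.INTER_CUBIC))
E
```

```text
(no output)
```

View pics/a.png

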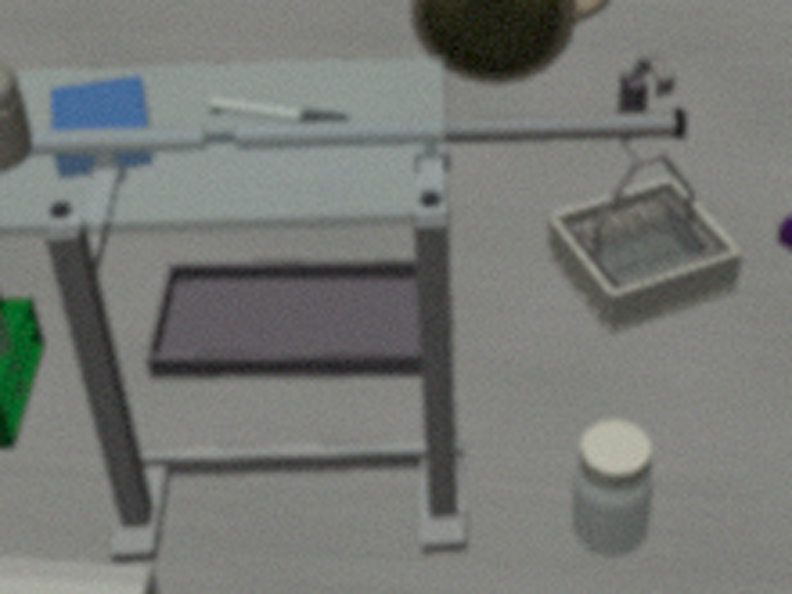

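View pics/b.png

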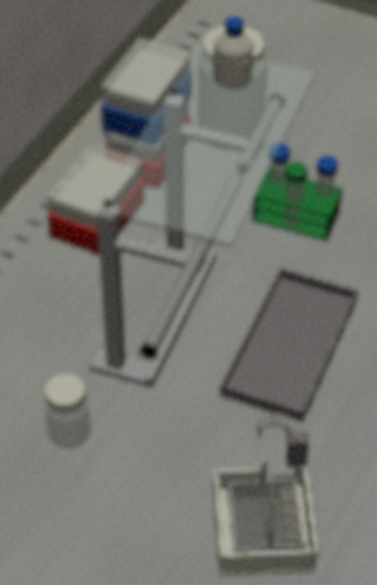

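```bash
cat > m.py <<'E'
from h import *
import pickle
cs=pickle.load(open('c0.pkl','rb')); S,B=cs['scene'],cs['side']
a=lambda x,y:(140+(x+.5)/3.6-.5,145+(y+.5)/3.6-.5)
b=lambda x,y:(205+(x+.5)/2.6-.5,90+(y+.5)/2.6-.5)
p=lambda n,v:print(n,np.round(v,4))
p('cap tri',tri(S,a(680,123),B,b(148,351))[0]); print(tri(S,a(680,123),B,b(148,351))[1])
for n,u in [('cap',(676,123)),('mid',(450,134)),('groove',(220,138)),('rt',(40,142))]: p('rail S '+n,onz(S,a(*u),.25))
for n,u in [('cap',(148,351)),('far',(278,98)),('x',(205,236)),('groove',(243,166))]: p('rail B '+n,onz(B,b(*u),.25))
for n,u in [('FL',(443,60)),('BL',(443,222))]: p('shelf S '+n,onz(S,a(*u),.282))
for n,u in [('FL',(233,242)),('FR',(312,70))]: p('shelf B '+n,onz(B,b(*u),.282))
for n,u in [('l',(150,460)),('r',(420,450))]: p('stretchertop S'+n,onz(S,a(*u),.02))
for n,u in [('0',(284,270)),('1',(357,291)),('2',(304,415)),('3',(222,392))]: p('tray B'+n,onz(B,b(*u),.022))
for n,u in [('0',(172,265)),('1',(150,365))]: p('tray S'+n,onz(S,a(*u),.022))
for n,u in [('0',(552,215)),('1',(670,183)),('2',(740,255)),('3',(615,295))]: p('dish S'+n,onz(S,a(*u),.042))
for n,u in [('0',(213,470)),('1',(310,468)),('2',(316,560)),('3',(220,562))]: p('dish B'+n,onz(B,b(*u),.042))
print('grip',tri(S,a(633,95),B,b(297,447)))
print('jar top',onz(S,a(616,447),.085),onz(B,b(64,391),.085))
E
python3 m.py
```

```text
cap tri [0.5978 0.15   0.2518]
0.00036779232737691787
rail S cap [0.5956 0.1477 0.25  ]
rail S mid [0.6177 0.0039 0.25  ]
rail S groove [ 0.632  -0.1423  0.25  ]
rail S rt [ 0.644  -0.2575  0.25  ]
rail B cap [0.5985 0.1484 0.25  ]
rail B far [ 0.651 -0.291  0.25 ]
rail B x [ 0.622  -0.0301  0.25  ]
rail B groove [ 0.6349 -0.1559  0.25  ]
shelf S FL [ 0.5814 -0.0035  0.282 ]
shelf S BL [0.743  0.0136 0.282 ]
shelf B FL [ 0.5767 -0.0061  0.282 ]
shelf B FR [ 0.6213 -0.3234  0.282 ]
stretchertop Sl [ 0.7066 -0.2053  0.02  ]
stretchertop Sr [ 0.6824 -0.0166  0.02  ]
tray B0 [ 0.6026 -0.231   0.022 ]
tray B1 [ 0.502  -0.2396  0.022 ]
tray B2 [ 0.481  -0.0198  0.022 ]
tray B3 [ 0.5844 -0.0071  0.022 ]
tray S0 [ 0.5038 -0.2393  0.022 ]
tray S1 [ 0.6164 -0.2283  0.022 ]
dish S0 [0.4428 0.0643 0.042 ]
dish S1 [0.3939 0.1607 0.042 ]
dish S2 [0.4817 0.2147 0.042 ]
dish S3 [0.5352 0.1171 0.042 ]
dish B0 [0.5363 0.1158 0.042 ]
dish B1 [0.4384 0.063  0.042 ]
dish B2 [0.383  0.1733 0.042 ]
dish B3 [0.4751 0.2226 0.042 ]
grip (array([0.43463639, 0.12447332, 0.15768271]), np.float64(0.0013637011231494695))
jar top [0.7271719  0.11901683 0.085     ] [0.72648087 0.12181493 0.085     ]
```

Choice: the tray is the grey one at scene (222,233), not the purple at (398,217), and the crop confirms the colour. The stand yaw is about 6.8° with its origin near (0.628,-0.080). The groove shows at crop (220,138), stand y about -67. First I push the tray, with the gripper leaning 30°.

```bash
cat >> h.py <<'E'
PSI=6.83; O=np.array([.628,-.080,0])
def st(x,y,z): return O+R.from_euler('z',PSI,degrees=True).apply([x/1e3,y/1e3,z/1e3])   # stand mm -> world
def rot(lean,yaw=PSI): return R.from_euler('z',yaw,degrees=True)*R.from_euler('y',-lean,degrees=True)*R.from_euler('x',180,degrees=True)
def plan(p,Rt,n,P0=None,R0=None):
    s=robot.sense(); P0=s['eef_pos'] if P0 is None else P0; R0=R.from_euler('xyz',s['eef_rot'],degrees=True) if R0 is None else R0
    t=R0.inv().apply(np.asarray(p)-P0); w=(R0.inv()*Rt).as_rotvec()/n
    A=sum(R.from_rotvec(w*k).as_matrix() for k in range(n)); r=np.linalg.solve(A,t)/.1; w=np.degrees(w)/45
    m=np.linalg.norm
    print('rows',n,np.round(np.r_[r,w],3).tolist(),'|mm %.1f deg %.2f'%(m(r)*100,m(w)*45)); return p,Rt
def stat():
    s=robot.sense(); E=R.from_euler('z',PSI,degrees=True).inv()
    print('t %.2f'%s['time_s'],'stand',(E.apply(s['eef_pos']-O)*1e3).round(1),s['eef_rot'].round(1),'Fst',E.apply(s['wrist_force']).round(2),'op',s['opening'].__round__(3),s['grip_force'],'q',s['qpos'].round(0))
E
python3 - <<'E'
from h import *
import pickle
B=pickle.load(open('c0.pkl','rb'))['side']; print(onz(B,(205+257/2.6,90+215/2.6),0), onz(B,(399,197),0))
a=plan(st(-178,-36,110),rot(30),20)
plan(st(-178,-36,10),rot(30),4,*a)
E
```

```text
[ 0.68650924 -0.33093267  0.        ] [ 0.33805787 -0.37216237  0.        ]
rows 20 [0.178, -0.168, 0.111, -0.002, 0.033, 0.007] |mm 26.9 deg 1.53
rows 4 [-0.125, -0.0, 0.217, 0.0, 0.0, 0.0] |mm 25.0 deg 0.00
```

Call:
{"method": "servo_tool", "body": {"increments": [[[0.178, -0.168, 0.111, -0.002, 0.033, 0.007, 0], [0.178, -0.168, 0.111, -0.002, 0.033, 0.007, 0], [0.178, -0.168, 0.111, -0.002, 0.033, 0.007, 0], [0.178, -0.168, 0.111, -0.002, 0.033, 0.007, 0], [0.178, -0.168, 0.111, -0.002, 0.033, 0.007, 0], [0.178, -0.168, 0.111, -0.002, 0.033, 0.007, 0], [0.178, -0.168, 0.111, -0.002, 0.033, 0.007, 0], [0.178, -0.168, 0.111, -0.002, 0.033, 0.007, 0], [0.178, -0.168, 0.111, -0.002, 0.033, 0.007, 0], [0.178, -0.168, 0.111, -0.002, 0.033, 0.007, 0]]]}}

```text
time_s: 0.98
eef_pos: [0.277, -0.332, 0.1483]
eef_rot: [179.5, -14.9, 10.0]
wrist_force: [0.2, 0.4, -0.0]
opening: 0.999
grip_force: 0.0
```

Call:
{"method": "servo_tool", "body": {"increments": [[[0.178, -0.168, 0.111, -0.002, 0.033, 0.007, 0], [0.178, -0.168, 0.111, -0.002, 0.033, 0.007, 0], [0.178, -0.168, 0.111, -0.002, 0.033, 0.007, 0], [0.178, -0.168, 0.111, -0.002, 0.033, 0.007, 0], [0.178, -0.168, 0.111, -0.002, 0.033, 0.007, 0], [0.178, -0.168, 0.111, -0.002, 0.033, 0.007, 0], [0.178, -0.168, 0.111, -0.002, 0.033, 0.007, 0], [0.178, -0.168, 0.111, -0.002, 0.033, 0.007, 0], [0.178, -0.168, 0.111, -0.002, 0.033, 0.007, 0], [0.178, -0.168, 0.111, -0.002, 0.033, 0.007, 0], [0, 0, 0, 0, 0, 0, 0]]]}}

```text
time_s: 1.9
eef_pos: [0.4562, -0.1339, 0.1092]
eef_rot: [180.0, -29.8, 6.9]
wrist_force: [-0.4, 0.2, -0.8]
opening: 1.0
grip_force: 0.0
```

```bash
python3 - <<'E'
from h import *
stat(); c=cap('wrist'); save(c,'w1.png')
a=plan(st(-176,-36,10),rot(30),6)
a=plan(st(-90,-36,10),rot(30),10,*a)
E
```

```text
t 1.90 stand [-177.   -33.1  109.2] [180.  -29.8   6.9] Fst [-0.34  0.26 -0.83] op 1.0 0.0 q [-43.  17. 116.  43.  34.   7.]
rows 6 [-0.08, 0.003, 0.145, 0.0, 0.001, 0.0] |mm 16.6 deg 0.05
rows 10 [0.074, 0.0, 0.043, 0.0, 0.0, 0.0] |mm 8.6 deg 0.00
```

View pics/w1.png

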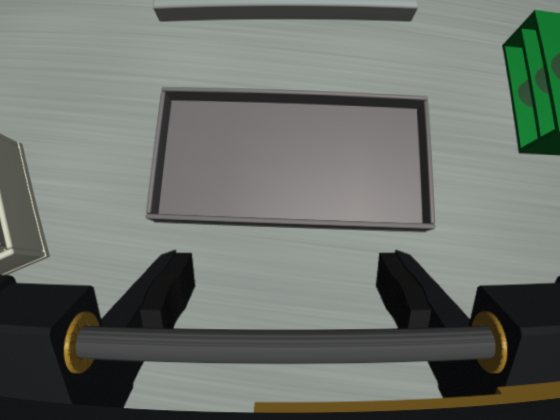

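The tray (corners (165,90), (428,97), (434,228), (148,217)) lies squarely ahead of the open fingers. The stretcher is at the top of the picture and the tube rack at the right is clear. Next I go down and push.

Call:
{"method": "servo_tool", "body": {"increments": [[[-0.08, 0.003, 0.145, 0, 0, 0, 0], [-0.08, 0.003, 0.145, 0, 0, 0, 0], [-0.08, 0.003, 0.145, 0, 0, 0, 0], [-0.08, 0.003, 0.145, 0, 0, 0, 0], [-0.08, 0.003, 0.145, 0, 0, 0, 0], [-0.08, 0.003, 0.145, 0, 0, 0, 0], [0, 0, 0, 0, 0, 0, 0]]]}}

```text
time_s: 2.53
eef_pos: [0.4562, -0.1395, 0.0085]
eef_rot: [-180.0, -29.6, 6.6]
wrist_force: [0.2, -0.1, 0.6]
opening: 1.005
grip_force: 0.0
```

Call:
{"method": "servo_tool", "body": {"increments": [[[0.074, 0, 0.043, 0, 0, 0, 0], [0.074, 0, 0.043, 0, 0, 0, 0], [0.074, 0, 0.043, 0, 0, 0, 0], [0.074, 0, 0.043, 0, 0, 0, 0], [0.074, 0, 0.043, 0, 0, 0, 0], [0.074, 0, 0.043, 0, 0, 0, 0], [0.074, 0, 0.043, 0, 0, 0, 0], [0.074, 0, 0.043, 0, 0, 0, 0], [0.074, 0, 0.043, 0, 0, 0, 0], [0.074, 0, 0.043, 0, 0, 0, 0]]]}}

```text
time_s: 3.37
eef_pos: [0.542, -0.1295, 0.0108]
eef_rot: [179.8, -29.7, 6.7]
wrist_force: [-3.8, -1.7, 2.1]
opening: 1.003
grip_force: 1.6
```

```bash
python3 - <<'E'
from h import *
stat(); a=plan(st(-70,-36,10),rot(30),4)
E
```

```text
t 3.37 stand [-91.3 -38.9  10.8] [179.8 -29.7   6.7] Fst [-4.   -1.25  2.11] op 1.003 1.6071884846314788 q [-34.  35. 110.  58.  22.  -3.]
rows 4 [0.045, -0.007, 0.028, 0.001, 0.002, -0.0] |mm 5.4 deg 0.09
```

Call:
{"method": "servo_tool", "body": {"increments": [[[0.045, 0, 0.028, 0, 0, 0, 0], [0.045, 0, 0.028, 0, 0, 0, 0], [0.045, 0, 0.028, 0, 0, 0, 0], [0.045, 0, 0.028, 0, 0, 0, 0], [0, 0, 0, 0, 0, 0, 0]]]}}

```text
time_s: 3.78
eef_pos: [0.5635, -0.1272, 0.0102]
eef_rot: [179.8, -29.8, 6.8]
wrist_force: [-0.9, -0.0, -0.1]
opening: 1.005
grip_force: 0.2
```

Call:
{"method": "servo_tool", "body": {"increments": [[[0.035, 0, 0.02, 0, 0, 0, 0], [0.035, 0, 0.02, 0, 0, 0, 0], [0, 0, 0, 0, 0, 0, 0]]]}}

```text
time_s: 4.03
eef_pos: [0.5683, -0.1263, 0.0094]
eef_rot: [179.8, -29.5, 6.8]
wrist_force: [-30.3, -8.7, 18.9]
opening: 1.003
grip_force: 15.5
```

```bash
python3 - <<'E'
from h import *
stat(); c=cap('scene'); save(c,'s1.png'); cv2.imwrite('pics/s1c.png',cv2.resize(cv2.imread('pics/s1.png')[145:310,140:360],None,fx=3.6,fy=3.6,interpolation=cv2.INTER_CUBIC))
E
```

```text
t 4.03 stand [-64.8 -38.9   9.4] [179.8 -29.5   6.8] Fst [-31.09  -5.07  18.87] op 1.003 15.488934880122542 q [-32.  36. 106.  52.  23.   5.]
```

The force rose to 31 N at stand x=-64.8, so the tray is home. I back off, lift, and go to a look pose behind the rack.

```bash
python3 - <<'E'
from h import *
G=np.array([.432,.124,.142]); Rg=rot(45,28); z=Rg.apply([0,0,1])
a=plan(st(-105,-40,14),rot(30),3)
a=plan(st(-150,-35,200),rot(30),6,*a)
a=plan(G+z*(.019-.080),Rg,11,*a)
E
```

```text
rows 3 [-0.109, 0.004, -0.08, 0.002, 0.003, -0.001] |mm 13.5 deg 0.18
rows 6 [0.09, -0.008, -0.306, 0.0, 0.0, 0.0] |mm 31.9 deg 0.00
rows 11 [-0.023, -0.23, 0.002, 0.026, 0.03, -0.034] |mm 23.1 deg 2.35
```

Call:
{"method": "servo_tool", "body": {"increments": [[[-0.109, 0.004, -0.08, 0, 0, 0, 0], [-0.109, 0.004, -0.08, 0, 0, 0, 0], [-0.109, 0.004, -0.08, 0, 0, 0, 0], [0.09, -0.008, -0.306, 0, 0, 0, 0], [0.09, -0.008, -0.306, 0, 0, 0, 0], [0.09, -0.008, -0.306, 0, 0, 0, 0], [0.09, -0.008, -0.306, 0, 0, 0, 0], [0.09, -0.008, -0.306, 0, 0, 0, 0], [0.09, -0.008, -0.306, 0, 0, 0, 0]]]}}

```text
time_s: 4.83
eef_pos: [0.4856, -0.1317, 0.2017]
eef_rot: [179.8, -29.7, 6.7]
wrist_force: [0.6, -0.7, 0.4]
opening: 1.003
grip_force: 0.0
```

Call:
{"method": "servo_tool", "body": {"increments": [[[-0.023, -0.23, 0.002, 0.026, 0.03, -0.034, 0], [-0.023, -0.23, 0.002, 0.026, 0.03, -0.034, 0], [-0.023, -0.23, 0.002, 0.026, 0.03, -0.034, 0], [-0.023, -0.23, 0.002, 0.026, 0.03, -0.034, 0], [-0.023, -0.23, 0.002, 0.026, 0.03, -0.034, 0], [-0.023, -0.23, 0.002, 0.026, 0.03, -0.034, 0], [-0.023, -0.23, 0.002, 0.026, 0.03, -0.034, 0], [-0.023, -0.23, 0.002, 0.026, 0.03, -0.034, 0], [-0.023, -0.23, 0.002, 0.026, 0.03, -0.034, 0], [-0.023, -0.23, 0.002, 0.026, 0.03, -0.034, 0], [-0.023, -0.23, 0.002, 0.026, 0.03, -0.034, 0], [0, 0, 0, 0, 0, 0, 0]]]}}

```text
time_s: 5.83
eef_pos: [0.3952, 0.1074, 0.1839]
eef_rot: [-179.9, -44.7, 27.9]
wrist_force: [-0.5, 0.8, -0.8]
opening: 1.004
grip_force: 0.0
```

```bash
python3 - <<'E'
from h import *
import pickle
stat(); s=robot.sense(); print(s['eef_pos'])
G=np.array([.432,.124,.142]); Rg=rot(45,28); z=Rg.apply([0,0,1]); print(G+z*(.019-.080))
c=cap('wrist'); save(c,'w2.png'); pickle.dump(c,open('w2.pkl','wb'))
c=cap('scene'); save(c,'s2.png'); c=cap('side'); save(c,'b2.png')
w=cv2.imread('pics/w2.png'); a=cv2.resize(cv2.imread('pics/s2.png')[180:270,180:275],(240,227)); b=cv2.resize(cv2.imread('pics/b2.png')[150:310,215:350],(240,284))
o=np.zeros((520,800,3),np.uint8); o[:420,:560]=w; o[:227,560:]=a; o[230:514,560:]=b; cv2.imwrite('pics/m2.png',o)
E
```

```text
t 5.83 stand [-208.9  213.7  183.9] [-179.9  -44.7   27.9] Fst [-0.43  0.88 -0.76] op 1.004 0.0 q [-23.   1. 129.  65.  37. -11.]
[0.39516768 0.10738156 0.18393931]
[0.39391537 0.10375004 0.18513351]
```

View pics/m2.png

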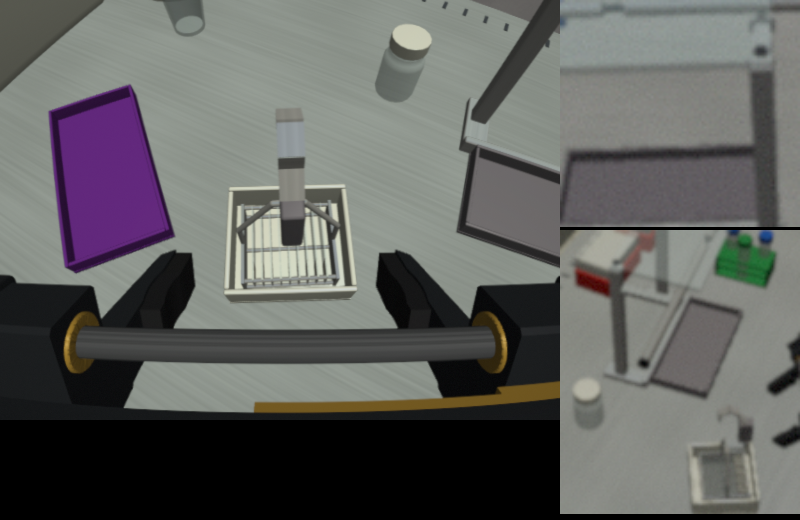

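The tray lies against the stretcher in the side inset. The wrist view shows the rack's grip at about (292,225), with its bottom edge near (292,244). The strap looks nearly vertical around column 290, so the yaw of 28° fits. The finger midline is near column 285.

```bash
python3 - <<'E'
from h import *
import pickle
c=pickle.load(open('w2.pkl','rb')); s=robot.sense(); R0=R.from_euler('xyz',s['eef_rot'],degrees=True)
f=lambda P:print(np.round(P,4),'tool',(R0.inv().apply(P-s['eef_pos'])*1e3).round(1))
for uv,z in [((292,244),.127),((291.5,206),.173),((289.5,122),.209),((288,187),.042),((290.5,293),.042)]: f(onz(c,uv,z))
B=pickle.load(open('c0.pkl','rb'))['side']
f(onz(B,(205+297/2.6,90+447/2.6),.152))
print(proj(c,s['eef_pos']+R0.apply([[0,.06,-.0],[0,-.06,0],[0,0,0]])))
E
```

```text
[0.4264 0.1177 0.127 ] tool [-19.   1.  63.]
[0.4313 0.1214 0.173 ] tool [17.6  0.  34.5]
[0.4565 0.1363 0.209 ] tool [63.7 -1.3 29.6]
[0.5049 0.1615 0.042 ] tool [-15.   -1.4 186.6]
[0.413  0.1105 0.042 ] tool [-89.7   0.9 112.7]
[0.435  0.1218 0.152 ] tool [ 5.3  1.4 51.9]
[[416.50004502 264.30995138]
 [167.41618445 263.50837981]
 [291.99599507 264.63523754]]
```

Call:
{"method": "servo_tool", "body": {"increments": [[[-0.006, 0.002, 0.127, 0, 0, 0, 0], [-0.006, 0.002, 0.127, 0, 0, 0, 0], [-0.006, 0.002, 0.127, 0, 0, 0, 0], [-0.006, 0.002, 0.127, 0, 0, 0, 0], [-0.006, 0.002, 0.127, 0, 0, 0, 0], [-0.006, 0.002, 0.127, 0, 0, 0, 0], [0, 0, 0, 0, 0, 0, 0.5], [0, 0, 0, 0, 0, 0, 0.6], [0, 0, 0, 0, 0, 0, 0.7]]], "newtons": 50}}

```text
time_s: 6.73
eef_pos: [0.444, 0.1273, 0.1284]
eef_rot: [179.9, -44.7, 27.9]
wrist_force: [-0.5, -0.3, 0.8]
opening: 0.793
grip_force: 0.0
```

Call:
{"method": "servo_tool", "body": {"increments": [[[0, 0, 0, 0, 0, 0, 0.78], [0, 0, 0, 0, 0, 0, 0.85], [0, 0, 0, 0, 0, 0, 0.92], [0, 0, 0, 0, 0, 0, 1], [0, 0, 0, 0, 0, 0, 1], [0, 0, 0, 0, 0, 0, 1]]]}}

```text
time_s: 7.23
eef_pos: [0.4437, 0.1278, 0.1281]
eef_rot: [179.9, -44.7, 27.9]
wrist_force: [-0.3, -0.2, -0.1]
opening: 0.344
grip_force: 0.0
```

```bash
python3 - <<'E'
from h import *
stat(); s=robot.sense(); print(s['eef_pos'])
a=plan(s['eef_pos']+[0,0,.09],R.from_euler('xyz',s['eef_rot'],degrees=True),9)
E
```

```text
t 7.23 stand [-158.3  228.2  128.1] [179.9 -44.7  27.9] Fst [-0.32 -0.13 -0.08] op 0.344 0.0 q [-15.  15. 128.  89.  28. -32.]
[0.44366421 0.12777516 0.12809173]
rows 9 [0.07, 0.0, -0.071, 0.0, 0.0, 0.0] |mm 10.0 deg 0.00
```

Call:
{"method": "servo_tool", "body": {"increments": [[[0, 0, 0, 0, 0, 0, 1], [0, 0, 0, 0, 0, 0, 1], [0, 0, 0, 0, 0, 0, 1], [0, 0, 0, 0, 0, 0, 1], [0, 0, 0, 0, 0, 0, 1]]]}}

```text
time_s: 7.65
eef_pos: [0.4435, 0.1278, 0.1279]
eef_rot: [179.9, -44.7, 27.9]
wrist_force: [-1.8, 0.3, 0.7]
opening: 0.152
grip_force: 49.1
```

Call:
{"method": "servo_tool", "body": {"increments": [[[0.02, 0, -0.02, 0, 0, 0, 1], [0.05, 0, -0.051, 0, 0, 0, 1], [0.07, 0, -0.071, 0, 0, 0, 1], [0.07, 0, -0.071, 0, 0, 0, 1], [0.07, 0, -0.071, 0, 0, 0, 1], [0.07, 0, -0.071, 0, 0, 0, 1], [0.07, 0, -0.071, 0, 0, 0, 1], [0.07, 0, -0.071, 0, 0, 0, 1], [0.07, 0, -0.071, 0, 0, 0, 1], [0.07, 0, -0.071, 0, 0, 0, 1], [0.035, 0, -0.036, 0, 0, 0, 1], [0, 0, 0, 0, 0, 0, 1]]]}}

```text
time_s: 8.65
eef_pos: [0.4433, 0.1278, 0.2233]
eef_rot: [179.9, -44.8, 27.9]
wrist_force: [0.0, 0.1, -3.3]
opening: 0.157
grip_force: 49.1
```

```bash
python3 - <<'E'
from h import *
import pickle
stat(); s=robot.sense(); print(s['eef_pos'])
for n in ['scene','side','wrist']:
    c=cap(n); save(c,n+'3.png'); pickle.dump(c,open(n+'3.pkl','wb'))
a=cv2.imread('pics/side3.png')[180:320,235:375]; b=cv2.imread('pics/wrist3.png')[:300,130:430]; 
o=np.hstack([cv2.resize(a,(400,400),interpolation=cv2.INTER_CUBIC),cv2.resize(b,(400,400))]); cv2.imwrite('pics/m3.png',o)
E
```

```text
t 8.65 stand [-158.7  228.3  223.3] [179.9 -44.8  27.9] Fst [ 0.01  0.09 -3.31] op 0.157 49.1414981892558 q [-15.   2. 119.  54.  36.   9.]
[0.44330118 0.12780216 0.22326624]
```

View pics/m3.png

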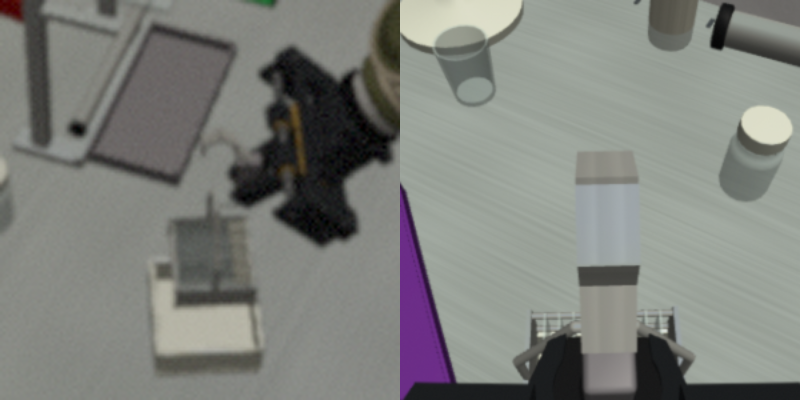

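The rack is held and hangs clear above the dish, upright in the side view. In the wrist view the hook top is at crop (606,152) and the rail's capped end at (730,25). I check the hook's position and go in front of the loading point.

```bash
python3 - <<'E'
from h import *
import pickle
c=pickle.load(open('wrist3.pkl','rb')); s=robot.sense(); R0=R.from_euler('xyz',s['eef_rot'],degrees=True)
print('apex top exp px (+/-7)',proj(c,s['eef_pos']+R0.apply(R.from_euler('y',180+45,degrees=True).inv().apply(np.array([[.019,0,.081],[.019,.007,.081],[.0335,0,.057]]))*[1,1,1])))
z45=rot(45,27.9); M=R.from_euler('z',27.9,degrees=True)
print(proj(c,s['eef_pos']+M.apply(np.array([[.019,0,.081],[.019,.007,.081],[.019,-.007,.081],[.0335,0,.057]]))))
a=plan(st(-85,150,222),rot(44.8),8)
a=plan(st(-19,150,222),rot(44.8),5,*a)
E
```

```text
apex top exp px (+/-7) [[280.86799057 253.86145988]
 [309.65992438 253.85475767]
 [281.46519419 327.60184056]]
[[281.58293462 130.09818094]
 [257.60934205 130.14129021]
 [305.56144049 130.11648921]
 [282.24982437 139.30697546]]
rows 8 [0.05, 0.115, 0.05, -0.041, 0.0, 0.041] |mm 13.5 deg 2.63
rows 5 [0.094, -0.0, 0.093, 0.0, 0.0, 0.0] |mm 13.2 deg 0.00
```

Call:
{"method": "servo_tool", "body": {"increments": [[[0.05, 0.115, 0.05, -0.041, 0, 0.041, 1], [0.05, 0.115, 0.05, -0.041, 0, 0.041, 1], [0.05, 0.115, 0.05, -0.041, 0, 0.041, 1], [0.05, 0.115, 0.05, -0.041, 0, 0.041, 1], [0.05, 0.115, 0.05, -0.041, 0, 0.041, 1], [0.05, 0.115, 0.05, -0.041, 0, 0.041, 1], [0.05, 0.115, 0.05, -0.041, 0, 0.041, 1], [0.05, 0.115, 0.05, -0.041, 0, 0.041, 1], [0, 0, 0, 0, 0, 0, 1], [0, 0, 0, 0, 0, 0, 1]]]}}

```text
time_s: 9.63
eef_pos: [0.5256, 0.0595, 0.2216]
eef_rot: [179.9, -44.6, 7.1]
wrist_force: [-0.6, -0.1, -3.3]
opening: 0.158
grip_force: 49.1
```

```bash
python3 - <<'E'
from h import *
import pickle
stat()
for n in ['scene','wrist']:
    c=cap(n); save(c,n+'4.png'); pickle.dump(c,open(n+'4.pkl','wb'))
a=cv2.imread('pics/scene4.png')[120:270,230:350]; b=cv2.imread('pics/wrist4.png')[:320,160:560]; 
o=np.hstack([cv2.resize(a,(320,400),interpolation=cv2.INTER_CUBIC),cv2.resize(b,(480,384))[:,:] if 0 else cv2.resize(b,(480,400))]); cv2.imwrite('pics/m4.png',o)
E
```

```text
t 9.63 stand [-85.1 150.7 221.6] [179.9 -44.6   7.1] Fst [-0.56  0.   -3.33] op 0.158 49.14916251927934 q [-13.   8. 111.  39.  22.  38.]
```

View pics/m4.png

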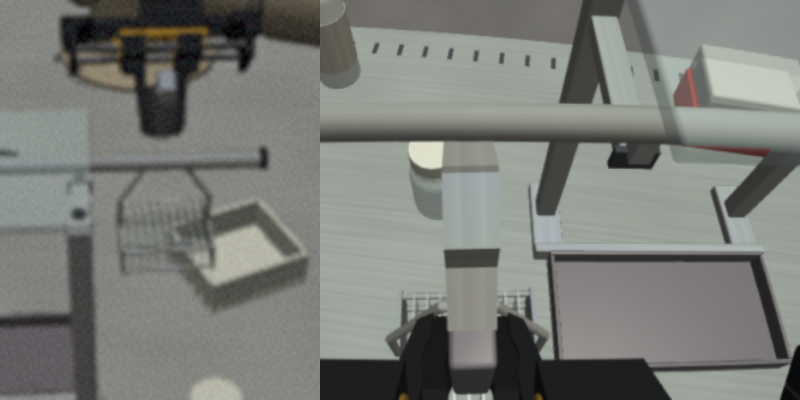

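```bash
python3 - <<'E'
from h import *
import pickle
c=pickle.load(open('wrist4.pkl','rb')); E=R.from_euler('z',PSI,degrees=True).inv()
print(c['T'][:3,3])
for x,y in [(340,122.5),(470,123),(640,124)]:
    for f in [0,-17.5,18]:
        print(x,f,(E.apply(onz(c,(160+(x-320)*.8333,(y+f)*.8),.25)-O)*1e3).round(1))
print(proj(c,[st(0,y,250) for y in (190,150,100)]),proj(c,[st(0,150,250)+[0,0,.008],st(0,150,250)-[0,0,.008]]))
S=pickle.load(open('scene4.pkl','rb'))
print(tri(S,(230+(160-0)*.375,120+160*.375),c,(285,98.8)), E.apply(tri(S,(230+(160-0)*.375,120+160*.375),c,(285,98.8))[0]-O))
E
```

```text
[0.48179525 0.05339334 0.38353063]
340 0 [ -4.  205.9 250. ]
340 -17.5 [  5.9 207.4 250. ]
340 18 [-13.6 204.3 250. ]
470 0 [ -4.6 150.1 250. ]
470 -17.5 [  5.2 150.2 250. ]
470 18 [-14.1 150.1 250. ]
640 0 [ -3.6  76.7 250. ]
640 -17.5 [  6.4  74.7 250. ]
640 18 [-13.3  78.6 250. ]
[[208.01770286  91.87266272]
 [285.2539095   91.71588577]
 [381.55789689  92.9238849 ]] [[285.29287421  80.1462844 ]
 [285.21781625 102.44489744]]
(array([0.6056385 , 0.06502025, 0.24979129]), np.float64(0.0069340288118146165)) [-0.00495644  0.14665041  0.24979129]
```

```bash
sed -i 's/^PSI=6.83; O=.*/PSI=6.83; O=np.array([.6245,-.0805,0])/' h.py; python3 - <<'E'
from h import *
stat()
a=plan(st(-19,150,222),rot(44.8),6)
a=plan(st(-19,150,186),rot(44.8),6,*a)
E
```

```text
t 9.73 stand [-81.9 150.9 221.9] [179.9 -44.7   7.1] Fst [-0.05 -0.09 -4.27] op 0.154 49.14197244988827 q [-13.   8. 111.  39.  22.  38.]
rows 6 [0.075, 0.002, 0.074, -0.0, 0.0, 0.001] |mm 10.5 deg 0.04
rows 6 [-0.042, -0.0, 0.043, 0.0, 0.0, 0.0] |mm 6.0 deg 0.00
```

Call:
{"method": "servo_tool", "body": {"increments": [[[0.075, 0.002, 0.074, 0, 0, 0.001, 1], [0.075, 0.002, 0.074, 0, 0, 0.001, 1], [0.075, 0.002, 0.074, 0, 0, 0.001, 1], [0.075, 0.002, 0.074, 0, 0, 0.001, 1], [0.075, 0.002, 0.074, 0, 0, 0.001, 1], [0.075, 0.002, 0.074, 0, 0, 0.001, 1], [0, 0, 0, 0, 0, 0, 1], [0, 0, 0, 0, 0, 0, 1]]]}}

```text
time_s: 10.4
eef_pos: [0.5883, 0.0659, 0.2223]
eef_rot: [-179.9, -44.7, 6.8]
wrist_force: [1.0, 0.0, -3.8]
opening: 0.153
grip_force: 49.1
```

Call:
{"method": "servo_tool", "body": {"increments": [[[-0.042, 0, 0.043, 0, 0, 0, 1], [-0.042, 0, 0.043, 0, 0, 0, 1], [-0.042, 0, 0.043, 0, 0, 0, 1], [-0.042, 0, 0.043, 0, 0, 0, 1], [-0.042, 0, 0.043, 0, 0, 0, 1], [0, 0, 0, 0, 0, 0, 1]]]}}

```text
time_s: 10.9
eef_pos: [0.5878, 0.0657, 0.1915]
eef_rot: [-179.9, -44.6, 6.7]
wrist_force: [-0.1, 0.2, -3.3]
opening: 0.155
grip_force: 49.1
```

```bash
python3 - <<'E'
from h import *
stat()
E
```

```text
t 10.90 stand [-19.1 149.6 191.5] [-179.9  -44.6    6.7] Fst [-0.12  0.2  -3.33] op 0.155 49.13850172817547 q [-10.  17. 105.  40.  19.  39.]
```

Call:
{"method": "servo_tool", "body": {"increments": [[[-0.025, 0, 0.025, 0, 0, 0, 1], [-0.025, 0, 0.025, 0, 0, 0, 1], [0, 0, 0, 0, 0, 0, 1]]]}}

```text
time_s: 11.15
eef_pos: [0.5887, 0.0656, 0.1852]
eef_rot: [-179.9, -44.7, 6.7]
wrist_force: [-0.4, -0.5, -3.1]
opening: 0.153
grip_force: 49.1
```

Call:
{"method": "servo_tool", "body": {"increments": [[[-0.01, 0, 0.01, 0, 0, 0, 1], [0, 0, 0, 0, 0, 0, 1]]]}}

```text
time_s: 11.32
eef_pos: [0.5891, 0.0655, 0.1842]
eef_rot: [-179.9, -44.8, 6.7]
wrist_force: [-0.3, -0.3, -2.5]
opening: 0.153
grip_force: 49.1
```

Call:
{"method": "servo_tool", "body": {"increments": [[[-0.01, 0, 0.01, 0, 0, 0, 1], [0, 0, 0, 0, 0, 0, 1]]]}}

```text
time_s: 11.48
eef_pos: [0.5891, 0.0656, 0.1828]
eef_rot: [-179.9, -44.8, 6.7]
wrist_force: [0.4, -0.5, -3.8]
opening: 0.154
grip_force: 49.1
```

Call:
{"method": "servo_tool", "body": {"increments": [[[-0.01, 0, 0.01, 0, 0, 0, 1], [0, 0, 0, 0, 0, 0, 1]]]}}

```text
time_s: 11.65
eef_pos: [0.5893, 0.0655, 0.1817]
eef_rot: [-180.0, -44.8, 6.7]
wrist_force: [-1.2, 0.2, 0.2]
opening: 0.154
grip_force: 49.2
```

Call:
{"method": "servo_tool", "body": {"increments": [[[-0.01, 0, 0.01, 0, 0, 0, 1], [0, 0, 0, 0, 0, 0, 1]]]}}

```text
time_s: 11.82
eef_pos: [0.59, 0.0653, 0.1813]
eef_rot: [180.0, -45.0, 6.7]
wrist_force: [-1.4, 0.7, 4.7]
opening: 0.156
grip_force: 49.3
```

Call:
{"method": "servo_tool", "body": {"increments": [[[-0.01, 0, 0.01, 0, 0, 0, 1], [0, 0, 0, 0, 0, 0, 1]]]}}

```text
time_s: 11.98
eef_pos: [0.5907, 0.0652, 0.1811]
eef_rot: [179.9, -45.1, 6.8]
wrist_force: [-1.2, 0.9, 9.3]
opening: 0.157
grip_force: 49.6
```

Call:
{"method": "servo_tool", "body": {"increments": [[[0.012, 0, -0.012, 0, 0, 0, 1], [0, 0, 0, 0, 0, 0, 0.84], [0, 0, 0, 0, 0, 0, 0.8], [0, 0, 0, 0, 0, 0, 0.77], [0, 0, 0, 0, 0, 0, 0.77], [0, 0, 0, 0, 0, 0, 0.77], [0, 0, 0, 0, 0, 0, 0.77], [0, 0, 0, 0, 0, 0, 0.77]]], "newtons": 10}}

```text
time_s: 12.65
eef_pos: [0.589, 0.0655, 0.1802]
eef_rot: [-179.9, -44.7, 6.7]
wrist_force: [-0.7, 0.3, 0.4]
opening: 0.231
grip_force: 0.0
```

```bash
python3 - <<'E'
from h import *
import pickle
stat()
for n in ['scene','side','wrist']:
    c=cap(n); save(c,n+'5.png'); pickle.dump(c,open(n+'5.pkl','wb'))
a=cv2.imread('pics/scene5.png')[130:270,230:350]; b=cv2.imread('pics/wrist5.png')[:350,130:430]; 
o=np.hstack([cv2.resize(a,(400,467),interpolation=cv2.INTER_CUBIC),cv2.resize(b,(400,467))]); cv2.imwrite('pics/m5.png',o)
E
```

```text
t 12.65 stand [-17.9 149.2 180.2] [-179.9  -44.7    6.7] Fst [-0.69  0.42  0.37] op 0.231 0.0 q [-10.  18. 106.  45.  17.  34.]
```

View pics/m5.png

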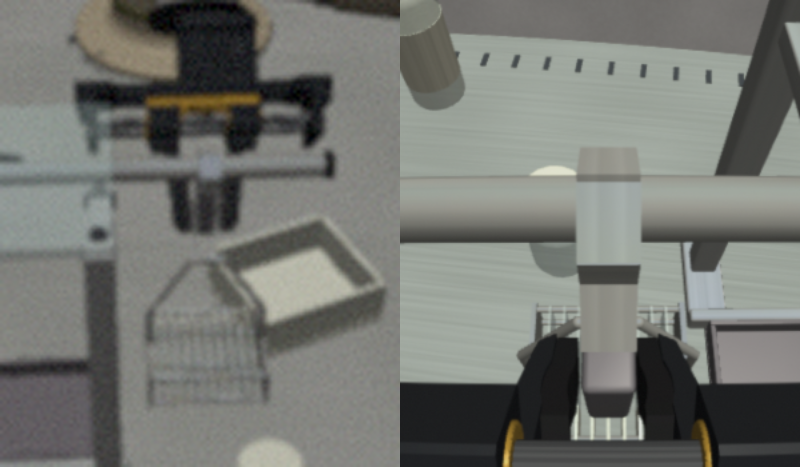

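The hook sits over the rail with the shank at (210,165) in the scene crop. The rack hangs upright and the fingers are loose around the grip. Next I slide it right.

Call:
{"method": "servo_tool", "body": {"increments": [[[0, 0.02, 0, 0, 0, 0, 0.77], [0, 0.04, 0, 0, 0, 0, 0.77], [0, 0.05, 0, 0, 0, 0, 0.77], [0, 0.05, 0, 0, 0, 0, 0.77], [0, 0.05, 0, 0, 0, 0, 0.77], [0, 0.05, 0, 0, 0, 0, 0.77], [0, 0.05, 0, 0, 0, 0, 0.77], [0, 0.05, 0, 0, 0, 0, 0.77], [0, 0.05, 0, 0, 0, 0, 0.77], [0, 0.05, 0, 0, 0, 0, 0.77], [0, 0.03, 0, 0, 0, 0, 0.77], [0, 0, 0, 0, 0, 0, 0.77]]]}}

```text
time_s: 13.8
eef_pos: [0.595, 0.0161, 0.1803]
eef_rot: [-180.0, -44.8, 6.7]
wrist_force: [-0.7, 1.3, -0.4]
opening: 0.23
grip_force: 0.3
```

```bash
python3 - <<'E'
from h import *
stat(); plan(st(-18,40,181),rot(44.8),10)
E
```

```text
t 13.80 stand [-17.8  99.4 180.3] [-180.   -44.8    6.7] Fst [-0.56  1.38 -0.44] op 0.23 0.3314239862083923 q [-17.  18. 106.  51.  21.  24.]
rows 10 [0.0, 0.059, -0.001, 0.0, 0.0, -0.0] |mm 5.9 deg 0.01
```

Call:
{"method": "servo_tool", "body": {"increments": [[[0, 0.05, 0, 0, 0, 0, 0.77], [0, 0.05, 0, 0, 0, 0, 0.77], [0, 0.05, 0, 0, 0, 0, 0.77], [0, 0.05, 0, 0, 0, 0, 0.77], [0, 0.05, 0, 0, 0, 0, 0.77], [0, 0.05, 0, 0, 0, 0, 0.77], [0, 0.05, 0, 0, 0, 0, 0.77], [0, 0.05, 0, 0, 0, 0, 0.77], [0, 0.05, 0, 0, 0, 0, 0.77], [0, 0.05, 0, 0, 0, 0, 0.77], [0, 0.05, 0, 0, 0, 0, 0.77], [0, 0.05, 0, 0, 0, 0, 0.77]]]}}

```text
time_s: 14.8
eef_pos: [0.602, -0.0432, 0.1803]
eef_rot: [-179.9, -44.8, 6.7]
wrist_force: [-0.7, 0.9, 0.8]
opening: 0.235
grip_force: 0.6
```

Call:
{"method": "servo_tool", "body": {"increments": [[[0, 0.05, 0, 0, 0, 0, 0.77], [0, 0.05, 0, 0, 0, 0, 0.77], [0, 0.05, 0, 0, 0, 0, 0.77], [0, 0.05, 0, 0, 0, 0, 0.77], [0, 0.05, 0, 0, 0, 0, 0.77], [0, 0.05, 0, 0, 0, 0, 0.77], [0, 0.05, 0, 0, 0, 0, 0.77], [0, 0.03, 0, 0, 0, 0, 0.77], [0, 0, 0, 0, 0, 0, 0.77]]]}}

```text
time_s: 15.55
eef_pos: [0.6065, -0.0813, 0.1802]
eef_rot: [-180.0, -44.8, 6.7]
wrist_force: [-0.2, 0.8, -1.0]
opening: 0.234
grip_force: 0.3
```

```bash
python3 - <<'E'
from h import *
stat()
E
```

```text
t 15.55 stand [-18.    1.4 180.2] [-180.   -44.8    6.7] Fst [-0.09  0.79 -0.98] op 0.234 0.3294960703351535 q [-29.  20. 102.  55.  30.  13.]
```

Call:
{"method": "servo_tool", "body": {"increments": [[[0, 0.025, 0, 0, 0, 0, 0.77], [0, 0.025, 0, 0, 0, 0, 0.77], [0, 0.025, 0, 0, 0, 0, 0.77], [0, 0.025, 0, 0, 0, 0, 0.77], [0, 0.025, 0, 0, 0, 0, 0.77], [0, 0.025, 0, 0, 0, 0, 0.77], [0, 0.025, 0, 0, 0, 0, 0.77], [0, 0.025, 0, 0, 0, 0, 0.77], [0, 0.025, 0, 0, 0, 0, 0.77], [0, 0.025, 0, 0, 0, 0, 0.77], [0, 0.025, 0, 0, 0, 0, 0.77], [0, 0.025, 0, 0, 0, 0, 0.77]]]}}

```text
time_s: 16.55
eef_pos: [0.6099, -0.1105, 0.1802]
eef_rot: [-179.9, -44.8, 6.7]
wrist_force: [-0.2, 0.9, 0.4]
opening: 0.23
grip_force: 0.6
```

Call:
{"method": "servo_tool", "body": {"increments": [[[0, 0.025, 0, 0, 0, 0, 0.77], [0, 0.025, 0, 0, 0, 0, 0.77], [0, 0.025, 0, 0, 0, 0, 0.77], [0, 0.025, 0, 0, 0, 0, 0.77], [0, 0.025, 0, 0, 0, 0, 0.77], [0, 0.025, 0, 0, 0, 0, 0.77], [0, 0.025, 0, 0, 0, 0, 0.77], [0, 0, 0, 0, 0, 0, 0.77]]]}}

```text
time_s: 17.22
eef_pos: [0.612, -0.1282, 0.1802]
eef_rot: [-180.0, -44.8, 6.7]
wrist_force: [0.9, 0.5, -0.6]
opening: 0.227
grip_force: 0.3
```

Call:
{"method": "servo_tool", "body": {"increments": [[[0, 0.02, 0, 0, 0, 0, 0.77], [0, 0.02, 0, 0, 0, 0, 0.77], [0, 0.02, 0, 0, 0, 0, 0.77], [0, 0.02, 0, 0, 0, 0, 0.77]]]}}

```text
time_s: 17.55
eef_pos: [0.6129, -0.1357, 0.1802]
eef_rot: [-179.9, -44.8, 6.7]
wrist_force: [-0.3, 1.5, 0.6]
opening: 0.23
grip_force: 0.7
```

Call:
{"method": "servo_tool", "body": {"increments": [[[0, 0.02, 0, 0, 0, 0, 0.77], [0, 0.02, 0, 0, 0, 0, 0.77], [0, 0.02, 0, 0, 0, 0, 0.77]]]}}

```text
time_s: 17.8
eef_pos: [0.6137, -0.1417, 0.1802]
eef_rot: [-179.9, -44.8, 6.7]
wrist_force: [-0.1, 1.1, 0.9]
opening: 0.225
grip_force: 0.7
```

Call:
{"method": "servo_tool", "body": {"increments": [[[0, 0.02, 0, 0, 0, 0, 0.77], [0, 0.02, 0, 0, 0, 0, 0.77], [0, 0.02, 0, 0, 0, 0, 0.77]]]}}

```text
time_s: 18.05
eef_pos: [0.6142, -0.1477, 0.18]
eef_rot: [-179.9, -44.7, 6.7]
wrist_force: [0.8, 0.5, -1.3]
opening: 0.234
grip_force: 0.6
```

```bash
python3 - <<'E'
from h import *
stat()
E
```

```text
t 18.05 stand [-18.2 -65.5 180. ] [-179.9  -44.7    6.7] Fst [ 0.81  0.43 -1.28] op 0.234 0.6022417934946134 q [-35.  23.  98.  54.  36.   9.]
```

Call:
{"method": "servo_tool", "body": {"increments": [[[0, 0.02, 0, 0, 0, 0, 0.77], [0, 0.02, 0, 0, 0, 0, 0.77]]]}}

```text
time_s: 18.22
eef_pos: [0.6147, -0.1517, 0.18]
eef_rot: [-179.9, -44.8, 6.7]
wrist_force: [-0.0, 0.4, 1.3]
opening: 0.231
grip_force: 0.4
```

Call:
{"method": "servo_tool", "body": {"increments": [[[0, 0.02, 0, 0, 0, 0, 0.77], [0, 0.02, 0, 0, 0, 0, 0.77]]]}}

```text
time_s: 18.38
eef_pos: [0.6153, -0.1556, 0.1802]
eef_rot: [-179.9, -44.8, 6.7]
wrist_force: [1.1, -0.2, 0.4]
opening: 0.234
grip_force: 0.4
```

Call:
{"method": "servo_tool", "body": {"increments": [[[0, 0.02, 0, 0, 0, 0, 0.77], [0, 0.02, 0, 0, 0, 0, 0.77]]]}}

```text
time_s: 18.55
eef_pos: [0.6158, -0.1595, 0.1802]
eef_rot: [-179.9, -44.8, 6.7]
wrist_force: [0.4, 1.9, 0.4]
opening: 0.234
grip_force: 0.8
```

```bash
cat > t.py <<'E'
from h import *
import sys
stat(); c=cap('wrist'); n=sys.argv[1]; save(c,'wrist'+n+'.png')
a=cv2.imread('pics/wrist5.png'); b=cv2.imread('pics/wrist%s.png'%n)
t=a[190:285,266:306]; r=cv2.matchTemplate(b[150:330,240:330],t,cv2.TM_CCOEFF_NORMED); _,v,_,l=cv2.minMaxLoc(r); print('shift px dx,dy',l[0]+240-266,l[1]+150-190,round(v,3))
E
python3 t.py 6
```

```text
t 18.55 stand [-18.  -77.4 180.2] [-179.9  -44.8    6.7] Fst [0.67 1.83 0.37] op 0.234 0.7797903069877066 q [-37.  23.  97.  54.  37.   9.]
shift px dx,dy 2 -33 0.443
```

```bash
python3 - <<'E'
import cv2,numpy as np
for n in '56':
    g=cv2.cvtColor(cv2.imread('pics/wrist%s.png'%n),cv2.COLOR_BGR2GRAY); print(n,g[100:330:4,280:292].mean(1).astype(int).tolist())
    print('  row230',g[225:232,236:336:3].mean(0).astype(int).tolist()); print('  row285',g[282:286,236:336:3].mean(0).astype(int).tolist())
E
```

```text
5 [161, 165, 167, 147, 147, 147, 147, 147, 115, 145, 164, 163, 164, 164, 164, 164, 163, 164, 164, 164, 164, 164, 164, 164, 163, 63, 62, 64, 75, 139, 139, 139, 139, 139, 139, 139, 139, 139, 139, 139, 139, 135, 137, 139, 141, 143, 146, 147, 109, 46, 45, 45, 44, 66, 172, 173, 171, 168]
  row230 [160, 160, 168, 160, 160, 161, 163, 160, 160, 166, 139, 138, 141, 143, 141, 138, 138, 140, 142, 145, 145, 141, 141, 141, 158, 160, 161, 165, 162, 162, 162, 172, 162, 162]
  row285 [26, 26, 26, 25, 25, 25, 25, 17, 15, 25, 73, 108, 134, 136, 139, 141, 144, 147, 150, 152, 155, 158, 149, 104, 12, 9, 19, 26, 25, 26, 25, 25, 24, 29]
6 [171, 169, 171, 170, 171, 170, 171, 169, 163, 165, 170, 169, 168, 168, 162, 153, 144, 135, 124, 114, 139, 167, 167, 168, 167, 170, 169, 168, 167, 168, 166, 159, 140, 123, 118, 109, 132, 130, 127, 125, 109, 114, 117, 119, 121, 122, 114, 80, 46, 46, 45, 44, 44, 44, 131, 142, 139, 136]
  row230 [142, 136, 134, 136, 137, 138, 135, 135, 135, 136, 138, 139, 138, 136, 136, 136, 142, 143, 143, 143, 143, 143, 144, 143, 143, 144, 144, 142, 142, 149, 136, 128, 115, 142]
  row285 [23, 23, 23, 22, 22, 23, 22, 56, 96, 108, 109, 112, 114, 116, 117, 118, 118, 115, 111, 103, 76, 66, 133, 149, 7, 9, 16, 23, 22, 23, 23, 23, 21, 26]
```

Call:
{"method": "servo_tool", "body": {"increments": [[[0, 0.02, 0, 0, 0, 0, 0.77], [0, 0, 0, 0, 0, 0, 0.77]]]}}

```text
time_s: 18.77
eef_pos: [0.6161, -0.1616, 0.1803]
eef_rot: [-180.0, -44.8, 6.7]
wrist_force: [0.7, 1.6, 0.1]
opening: 0.228
grip_force: 0.5
```

Call:
{"method": "servo_tool", "body": {"increments": [[[0, 0.02, 0, 0, 0, 0, 0.77], [0, 0, 0, 0, 0, 0, 0.77]]]}}

```text
time_s: 18.93
eef_pos: [0.6162, -0.1636, 0.1802]
eef_rot: [-180.0, -44.8, 6.7]
wrist_force: [-0.2, 1.4, -0.4]
opening: 0.227
grip_force: 0.6
```

```bash
python3 - <<'E'
from h import *
stat(); 
for n in ['scene','side','wrist']: save(cap(n),n+'7.png')
stat()
g=cv2.cvtColor(cv2.imread('pics/wrist7.png'),cv2.COLOR_BGR2GRAY); print(g[220:330:4,272:284].mean(1).astype(int).tolist()); print(g[282:286,236:336:3].mean(0).astype(int).tolist())
E
```

```text
t 18.93 stand [-18.1 -81.5 180.2] [-180.   -44.8    6.7] Fst [ 0.01  1.43 -0.35] op 0.227 0.6141475424050391 q [-37.  23.  97.  54.  37.   9.]
t 19.08 stand [-18.1 -81.2 180.1] [-179.9  -44.8    6.7] Fst [ 0.53  2.94 -0.57] op 0.232 1.0178408146399676 q [-37.  23.  97.  54.  37.   9.]
[162, 156, 136, 113, 106, 98, 118, 126, 133, 114, 111, 112, 112, 113, 113, 112, 97, 55, 47, 46, 46, 45, 60, 90, 130, 137, 137, 132]
[24, 23, 23, 23, 22, 34, 86, 106, 107, 108, 108, 108, 107, 104, 99, 93, 84, 72, 59, 59, 57, 56, 88, 120, 8, 9, 15, 23, 23, 22, 23, 23, 22, 25]
```

```bash
python3 - <<'E'
import cv2,numpy as np
r=lambda im,w,h:cv2.resize(im,(w,h),interpolation=cv2.INTER_CUBIC)
s0=cv2.imread('pics/scene0.png')[165:205,165:245]; s=cv2.imread('pics/scene7.png')[150:250,165:245]; w=cv2.imread('pics/wrist7.png')[100:350,160:410]; b=cv2.imread('pics/side7.png')[120:220,255:325]
o=np.zeros((600,800,3),np.uint8)
o[:200,:400]=r(s0,400,200); o[200:600,:320]=r(s,320,400); o[:400,400:]=r(w,400,400); o[200:600,320:400]=0; o[400:600,400:540]=r(b,140,200)
o[400:600,545:800]=r(b[30:80],255,200)[:, :]
cv2.imwrite('pics/m7.png',o)
E
```

```text
(no output)
```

View pics/m7.png

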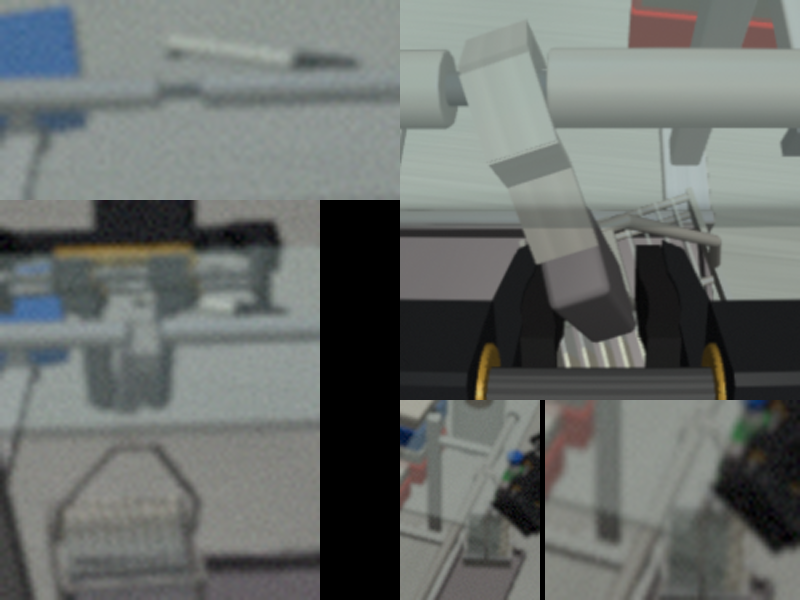

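The hook has dropped into the groove, with shoulders visible at wrist crop (458,90) and (547,80). It is stopped at the right shoulder, and my further pushing has yawed the rack. I go back about 14 mm to square it.

Call:
{"method": "servo_tool", "body": {"increments": [[[0, -0.02, 0, 0, 0, 0, 0.77], [0, -0.02, 0, 0, 0, 0, 0.77], [0, -0.02, 0, 0, 0, 0, 0.77], [0, -0.02, 0, 0, 0, 0, 0.77], [0, -0.02, 0, 0, 0, 0, 0.77], [0, -0.02, 0, 0, 0, 0, 0.77], [0, -0.02, 0, 0, 0, 0, 0.77], [0, 0, 0, 0, 0, 0, 0.77], [0, 0, 0, 0, 0, 0, 0.77]]]}}

```text
time_s: 19.83
eef_pos: [0.6146, -0.1494, 0.1803]
eef_rot: [-180.0, -44.8, 6.7]
wrist_force: [-0.7, 0.0, -0.3]
opening: 0.229
grip_force: 0.1
```

```bash
cat > l2.py <<'E'
from h import *
import sys
stat(); n=sys.argv[1]
if n not in '57': save(cap('wrist'),'wrist%s.png'%n)
g=cv2.imread('pics/wrist%s.png'%n,0)[100:320,200:380]
L=cv2.createLineSegmentDetector().detect(g)[0][:,0]
for a in sorted(L.tolist(),key=lambda a:a[0]):
    l=np.hypot(a[2]-a[0],a[3]-a[1]); ang=np.degrees(np.arctan2(a[2]-a[0],a[3]-a[1]))
    ang=(ang+90)%180-90
    if l>25: print(np.round(np.array(a)+[200,100,200,100]).astype(int).tolist(),'len %.0f ang %.1f'%(l,ang))
E
python3 l2.py 5; python3 l2.py 8
```

```text
t 19.83 stand [-18.  -67.2 180.3] [-180.   -44.8    6.7] Fst [-0.73  0.11 -0.31] op 0.229 0.08232880616560578 q [-36.  23.  98.  54.  36.   9.]
[201, 172, 258, 172] len 58 ang 90.0
[228, 131, 259, 131] len 31 ang -89.5
[231, 258, 231, 228] len 30 ang -0.4
[259, 181, 201, 182] len 59 ang -89.3
[261, 198, 308, 198] len 48 ang -89.8
[262, 157, 262, 196] len 39 ang 0.5
[263, 254, 263, 301] len 46 ang -0.1
[264, 130, 307, 130] len 43 ang 89.8
[266, 110, 306, 110] len 40 ang 89.9
[268, 293, 303, 292] len 35 ang -88.6
[305, 289, 307, 254] len 35 ang -3.6
[306, 213, 266, 213] len 40 ang -90.0
[309, 136, 263, 136] len 46 ang 89.9
[313, 130, 363, 131] len 50 ang 89.3
[313, 172, 378, 172] len 65 ang 90.0
[339, 228, 341, 256] len 28 ang 3.7
[342, 183, 348, 239] len 56 ang 5.8
[344, 243, 339, 183] len 60 ang 5.2
[347, 181, 312, 181] len 35 ang -89.2
[349, 239, 378, 242] len 29 ang 84.0
[354, 291, 363, 318] len 29 ang 18.3
[362, 286, 358, 245] len 41 ang 5.4
[363, 243, 368, 286] len 43 ang 6.3
[365, 131, 375, 100] len 32 ang -18.2
t 19.83 stand [-18.  -67.2 180.3] [-180.   -44.8    6.7] Fst [-0.73
[... 413 characters left out ...]

[289, 143, 247, 146] len 43 ang -86.2
[293, 216, 254, 219] len 39 ang -86.2
[299, 132, 299, 169] len 37 ang -0.5
[300, 252, 303, 287] len 35 ang 5.3
[302, 242, 256, 243] len 46 ang -89.2
[303, 318, 302, 293] len 25 ang 3.2
[303, 289, 306, 318] len 29 ang 5.5
[309, 318, 305, 252] len 67 ang 3.9
[313, 130, 316, 100] len 29 ang -5.7
[314, 284, 314, 314] len 30 ang -1.3
[318, 109, 362, 113] len 44 ang 84.5
[334, 180, 299, 180] len 35 ang -89.3
[336, 241, 369, 240] len 34 ang -87.0
[336, 182, 340, 231] len 49 ang 4.6
[337, 231, 333, 182] len 49 ang 4.2
[354, 291, 363, 318] len 29 ang 18.8
[362, 286, 359, 248] len 38 ang 5.5
[363, 243, 368, 285] len 43 ang 6.0
[378, 130, 313, 130] len 65 ang 89.5
```

Call:
{"method": "servo_tool", "body": {"increments": [[[0, -0.02, 0, 0, 0, 0, 0.77], [0, -0.02, 0, 0, 0, 0, 0.77], [0, -0.015, 0, 0, 0, 0, 0.77], [0, 0, 0, 0, 0, 0, 0.77], [0, 0, 0, 0, 0, 0, 0.77], [0, 0, 0, 0, 0, 0, 0.5], [0, 0, 0, 0, 0, 0, 0.3], [0, 0, 0, 0, 0, 0, 0], [0, 0, 0, 0, 0, 0, 0], [0, 0, 0, 0, 0, 0, 0]]]}}

```text
time_s: 20.72
eef_pos: [0.6139, -0.1441, 0.1802]
eef_rot: [-179.9, -44.8, 6.7]
wrist_force: [-1.0, -1.2, 0.2]
opening: 0.586
grip_force: 0.0
```

Call:
{"method": "servo_tool", "body": {"increments": [[[0, 0, 0, 0, 0, 0, 0], [0, 0, 0, 0, 0, 0, 0], [0, 0, 0, 0, 0, 0, 0], [0, 0, 0, 0, 0, 0, 0], [0, 0, 0, 0, 0, 0, 0], [0, 0, 0, 0, 0, 0, 0]]]}}

```text
time_s: 21.22
eef_pos: [0.6139, -0.144, 0.1802]
eef_rot: [-179.9, -44.8, 6.7]
wrist_force: [-0.1, 0.4, -0.3]
opening: 1.002
grip_force: 0.0
```

```bash
python3 l2.py 9 | grep -E "t |\[(2[2-9]|30)"
```

```text
t 21.22 stand [-18.1 -61.8 180.2] [-179.9  -44.8    6.7] Fst [-0.01  0.42 -0.28] op 1.002 0.0 q [-35.  23.  98.  54.  35.   9.]
[225, 283, 223, 318] len 35 ang -3.9
[226, 248, 201, 248] len 25 ang 89.9
[227, 318, 230, 282] len 36 ang -3.7
[231, 258, 232, 232] len 26 ang -2.6
[236, 289, 235, 318] len 29 ang -1.5
[240, 318, 242, 263] len 55 ang -2.7
[245, 289, 244, 318] len 29 ang -2.3
[249, 172, 248, 133] len 39 ang 0.9
[249, 289, 248, 318] len 29 ang -1.7
[249, 180, 201, 180] len 49 ang -89.4
[251, 258, 250, 283] len 25 ang -1.8
[251, 318, 253, 258] len 60 ang -2.0
[255, 289, 255, 318] len 29 ang -1.0
[256, 256, 256, 282] len 26 ang -1.6
[261, 289, 260, 318] len 29 ang -1.2
[262, 253, 261, 283] len 30 ang -0.7
[264, 204, 308, 204] len 44 ang -89.9
[264, 139, 307, 139] len 42 ang -90.0
[265, 288, 264, 252] len 36 ang 0.4
[267, 229, 303, 228] len 36 ang -89.4
[269, 295, 303, 294] len 34 ang -88.8
[304, 218, 267, 218] len 38 ang -90.0
[306, 272, 307, 299] len 28 ang 2.0
[307, 242, 267, 242] len 40 ang -89.9
[307, 145, 264, 145] len 43 ang -89.9
[308, 228, 339, 229] len 31 ang 89.2
```

The hook is now square and centred: columns 264–308 between the shoulders at 249 and about 317. Next I retreat along the tool axis.

Call:
{"method": "servo_tool", "body": {"increments": [[[0, 0, -0.05, 0, 0, 0, 0], [0, 0, -0.12, 0, 0, 0, 0], [0, 0, -0.12, 0, 0, 0, 0], [0, 0, -0.12, 0, 0, 0, 0], [0, 0, -0.12, 0, 0, 0, 0], [0, 0, -0.12, 0, 0, 0, 0], [0, 0, -0.12, 0, 0, 0, 0], [0, 0, -0.12, 0, 0, 0, 0], [0, 0, -0.12, 0, 0, 0, 0], [0, 0, -0.12, 0, 0, 0, 0], [0, 0, -0.05, 0, 0, 0, 0], [0, 0, 0, 0, 0, 0, 0]]]}}

```text
time_s: 22.27
eef_pos: [0.5309, -0.1542, 0.2651]
eef_rot: [179.9, -44.8, 6.7]
wrist_force: [0.7, -0.3, 0.6]
opening: 0.997
grip_force: 0.0
```

```bash
python3 - <<'E'
from h import *
stat()
for k in 'ab': c=cap('scene'); save(c,'e%s.png'%k)
a,b=[cv2.imread('pics/e%s.png'%k).astype(int) for k in 'ab']; print('motion',abs(cv2.GaussianBlur((a-b).astype(np.float32),(5,5),0))[150:270,150:270].max())
z=cv2.imread('pics/scene0.png'); d=abs(cv2.GaussianBlur(z.astype(np.float32)-b,(5,5),0)).max(2)
for n,(u,v) in dict(jar=(311,280),flask=(134,172),tubes=(133,245)).items(): print(n,d[v-20:v+20,u-15:u+15].max())
# tray: dark rim rows in the scene at col 222 against stretcher
print(cv2.cvtColor(b.astype(np.uint8),cv2.COLOR_BGR2GRAY)[215:285:2,225].tolist()); print('purple diff',d[205:230,380:420].max())
c=cap('wrist'); print([(proj(c,st(56,y,20))).round(0).tolist() for y in (-100,0)]); g=cv2.cvtColor(c['pixels'],cv2.COLOR_RGB2GRAY); save(c,'w9.png')
E
```

```text
t 22.27 stand [-101.8  -62.   265.1] [179.9 -44.8   6.7] Fst [ 0.64 -0.42  0.56] op 0.997 0.0 q [-43.   9. 101.  47.  48.  14.]
motion 13.871094
jar 6.0234375
flask 5.9375
tubes 6.2890625
[133, 130, 132, 133, 133, 111, 87, 82, 71, 61, 91, 118, 103, 103, 101, 105, 77, 69, 79, 93, 91, 97, 92, 96, 92, 96, 89, 145, 121, 63, 93, 129, 136, 130, 130]
purple diff 5.33984375
[[[313.0, 202.0]], [[237.0, 202.0]]]
```

Call:
{"method": "servo_tool", "body": {"increments": [[[0, 0, -0.1, 0, 0, 0, 0], [0, 0, -0.1, 0, 0, 0, 0], [0, 0, -0.1, 0, 0, 0, 0], [0, 0, -0.1, 0, 0, 0, 0], [0, 0, 0, 0, 0, 0, 0], [0, 0, 0, 0, 0, 0, 0], [0, 0, 0, 0, 0, 0, 0], [0, 0, 0, 0, 0, 0, 0], [0, 0, 0, 0, 0, 0, 0], [0, 0, 0, 0, 0, 0, 0], [0, 0, 0, 0, 0, 0, 0], [0, 0, 0, 0, 0, 0, 0]]]}}

```text
time_s: 23.42
eef_pos: [0.5035, -0.1571, 0.2922]
eef_rot: [-179.9, -44.8, 6.7]
wrist_force: [0.4, -0.3, 0.3]
opening: 1.002
grip_force: 0.0
```

Call:
{"method": "servo_tool", "body": {"increments": [[[0, 0, 0, 0, 0, 0, 0], [0, 0, 0, 0, 0, 0, 0], [0, 0, 0, 0, 0, 0, 0], [0, 0, 0, 0, 0, 0, 0], [0, 0, 0, 0, 0, 0, 0], [0, 0, 0, 0, 0, 0, 0], [0, 0, 0, 0, 0, 0, 0], [0, 0, 0, 0, 0, 0, 0], [0, 0, 0, 0, 0, 0, 0], [0, 0, 0, 0, 0, 0, 0], [0, 0, 0, 0, 0, 0, 0], [0, 0, 0, 0, 0, 0, 0]]]}}

```text
time_s: 24.42
eef_pos: [0.5034, -0.1572, 0.2923]
eef_rot: [-179.9, -44.8, 6.7]
wrist_force: [0.4, -0.0, 0.7]
opening: 1.0
grip_force: 0.0
```

```bash
python3 - <<'E'
from h import *
stat(); I=[]
for k in range(4): I.append(cap('scene')['pixels'].astype(np.float32))
for k in (1,2,3):
    d=abs(cv2.GaussianBlur(I[0]-I[k],(5,5),0)).max(2); print(d[200:270,160:250].max(), d[170:200,150:260].max(), d[300:380,20:200].max())
c=cap('wrist'); cv2.imwrite('pics/w10.png',cv2.cvtColor(c['pixels'],cv2.COLOR_RGB2BGR)); g=cv2.cvtColor(c['pixels'],cv2.COLOR_RGB2GRAY)
E=R.from_euler('z',PSI,degrees=True).inv()
L=cv2.createLineSegmentDetector().detect(g)[0][:,0]
for a in L:
    if np.hypot(*(a[2:]-a[:2]))>60 and a[:4:1][1]<300 and abs(a[3]-a[1])<25: print(a.astype(int),[(E.apply(onz(c,p,.021)-O)*1e3)[:2].round(0).tolist() for p in (a[:2],a[2:])])
E
```

```text
t 24.42 stand [-129.4  -61.7  292.3] [-179.9  -44.8    6.7] Fst [ 0.44 -0.09  0.65] op 1.0 0.0 q [-47.   5. 101.  45.  53.  15.]
3.7148438 3.0273438 5.953125
3.4648438 3.5625 6.9921875
3.40625 3.171875 7.140625
[480 285 553 282] [[-79.0, -315.0], [-79.0, -419.0]]
[181 193 248 193] [[55.0, 84.0], [54.0, -11.0]]
[348 272 195 272] [[-59.0, -143.0], [-59.0, 52.0]]
[105 128   0 132] [[174.0, 226.0], [173.0, 417.0]]
[496 101 418  95] [[232.0, -427.0], [242.0, -288.0]]
[195 268 348 268] [[-54.0, 52.0], [-53.0, -144.0]]
[473 134 404 132] [[161.0, -364.0], [163.0, -251.0]]
[465 107 398 105] [[217.0, -366.0], [218.0, -250.0]]
[249 240 319 239] [[-15.0, -16.0], [-15.0, -108.0]]
[269 126 193 127] [[174.0, -38.0], [174.0, 82.0]]
[420 100 486 105] [[232.0, -290.0], [224.0, -406.0]]
[315  55 164  44] [[338.0, -119.0], [371.0, 163.0]]
[478 139 391 138] [[153.0, -370.0], [152.0, -229.0]]
[195 130 271 130] [[166.0, 77.0], [166.0, -42.0]]
[395 123 472 127] [[182.0, -240.0], [176.0, -366.0]]
[  0 125  67 122] [[188.0, 424.0], [188.0, 298.0]]
[273 137 198 138] [[152.0, -45.0], [152.0, 72.0]]
[489 131 549 133] [[168.0, -394.0], [168.0, -502.0]]
[438  58 514  65] [[336.0, -344.0], [325.0, -492.0]]
[429  74 509  81] [[293.0, -319.0], [283.0, -467.0]]
[299 118 395 120] [[189.0, -86.0], [187.0, -241.0]]
[ 69 123 268 120] [[185.0, 293.0], [185.0, -36.0]]
```

```bash
python3 -c "
from cell import robot
print(robot.hand_in())"
```

```text
the job is handed in; nothing more can be done
None
```

The tray is home against the stretcher and the rack hangs still and upright in the rail's groove over it, with the tube rack, jar and bottle unmoved; I handed the job in at about 24 s.

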